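Put new supplies away behind the old in the sample bench organiser

TASK

Put the new supplies away in the bench organiser: stand the new dropper bottle, the new specimen pot and the new culture bottle upright, each in the empty compartment directly behind the old one of its own kind so that the old one gets used first, and lay the new label roll flat and squarely on top of the old roll. Leave the old items where they stand.

Things in the scene. Friction and masses are not known exactly. Their poses are not given: they have to be found in the camera images.
- organiser: fixed grey tray, 323 x 173 mm, of 2 rows of 4 open compartments. Origin: middle of its underside, on the bench. Axes: +x away from the robot (behind), +y to its left. Compartment centres: x = -42.5 (front row, the old items, any order) and +42.5 mm (back row, empty); y = -120, -40, 40, 120 mm. Each 82 x 77 mm inside; floor 4 mm and wall tops 25 mm above the bench; walls 3 mm thick.
- new_pot_mid (a point): the new item, standing on the open bench left or right of the organiser: a squat screw-top specimen pot: white body 41 to 43 mm across and 54 mm high, under a wide flat red lid 47 mm across and 18 mm deep, 72 mm tall in all, about 75 g. The point is on its upright axis, half-way up (36 mm above its underside); its z axis points up.
- old_pot_mid (a point): the older item of the same kind, of the same look, size and point, in one of the front compartments of the organiser (underside 4 mm above the bench).
- new_culture_mid (a point): the new item, standing on the open bench left or right of the organiser: a small blood culture bottle: straight round amber body 36 mm across up to 62 mm, sloping shoulder, narrow neck and a red cap 23 mm across, 100 mm tall in all, about 110 g. The point is on its upright axis, half-way up (50 mm above its underside); its z axis points up.
- old_culture_mid (a point): the older item of the same kind, of the same look, size and point, in one of the front compartments of the organiser (underside 4 mm above the bench).
- new_dropper_mid (a point): the new item, standing on the open bench left or right of the organiser: a reagent dropper bottle: round white body 30 mm across and straight up to 54 mm, then a rounded shoulder at 61 mm and a thin tapered red nozzle cap, 88 mm tall in all, about 50 g. The point is on its upright axis, half-way up (44 mm above its underside); its z axis points up.
- old_dropper_mid (a point): the older item of the same kind, of the same look, size and point, in one of the front compartments of the organiser (underside 4 mm above the bench).
- new_roll_mid (a point): the new item, standing on the open bench left or right of the organiser: a roll of white labels lying flat: a ring 58 mm across and 42 mm high with a 27 mm hole through its upright axis, about 110 g. The point is on its upright axis, half-way up (21 mm above its underside); its z axis points up.
- old_roll_mid (a point): the older item of the same kind, of the same look, size and point, in one of the front compartments of the organiser (underside 4 mm above the bench).
Not all that is in view belongs to the job. What is shaped like the part that bears new_culture_mid but blue is not meant.

How it is judged:
By the outcome, as a careful person would: the job done as asked, in the order asked, and still so for the second after the job is handed in, with the robot touching nothing.
It also fails if it takes over 112 s, if anything falls off the work surface, if the arm or the gripper's body presses on something with over 40 N, if the wrist force passes 120 N, or if a joint passes its speed limit or range.

ROBOT

A 7-joint arm with a two-finger parallel gripper is mounted at the origin on the work surface. World frame = base frame: x ahead of the robot, y to its left, z up, the work surface at z = 0. Lengths are in mm, angles in rad, forces in N, time in s.
With the tool pointing down it reaches from about 400 to 850 mm from the base axis. Payload 6.9 kg.
Tool frame: the origin (TCP) lies midway between the tips of the shut fingers; the grasp point (between the pads) lies 19 mm behind it; z points along the fingers, y is the line along which they close (so a half turn about z gives the same grasp; the last joint's range is limited). The gripper opens to 85 mm and grips with 20 to 120 N. Pads are 22 mm wide; open, the fingers measure 114 mm over their backs; the gripper's body (76 mm by 85 mm) begins 54 mm behind the grasp point. The pads swing forward as they close: fully open they stand 13 mm farther back than shut.
Start: joints at [-1.159, 0.507, -0.238, 1.5, 0.126, 1.149, -0.155], TCP at [188.178, 595.986, 209.475] pointing down, gripper open.
Joint ranges: [-3.08, 3.08], [-0.24, 2.05], [-1.43, 1.35], [0, 2.5], [-1.52, 4.66], [0.17, 1.96], [-2.89, 2.89]. Speed limits (rad/s): [2.39, 2.39, 3.14, 3.14, 3.14, 3.14, 3.14].

INTERFACE

Orientations are given as a unit quaternion [w, x, y, z].
In Python, from workcell import monitor, camera, env gives the robot as it stands. The module is installed in compiled form; this text tells all that it offers.
- The arm moves only by the shell command python3 -m handwheel 'ROWS' [OPENING]. ROWS is JSON, one flat list of numbers, 6 for each row, row after row: the shift along the tool's x, y, z in cm, then the turn, a rotation vector about the tool's x, y, z in rad. A call has 1 to 8 rows; each row is the pose to reach, as a shift and turn from the pose commanded when the call began, along the tool's axes at that moment; what a row does not reach only later rows make up. A row lasts 1/8 s, in which the tool goes at most 62.5 mm and 10.7 degrees, less where a joint would pass 70% of its speed; a pose out of reach is approached as far as the arm can. A call with a gripper value outside its range is refused whole. OPENING is the finger opening in cm, from 0 to 8.54, set as the call begins (- or left out, the last holds). The fingers move at their own pace and stop on an object; the grip force is fixed at half the most. Time passes only in rows, so rows that repeat a pose let the fingers close. It gives the time, the measured TCP pose, the force, the opening and the grip force at its end, in the units of the state.
- monitor.state(): the state, without advancing time (a new reading comes with each control period).
- camera(name): name is "side" or "top"; returns a dict with "frame" (480x640x3 uint8, red, green, blue), "depth" (480x640 float32, mm along the optical axis (not along the pixel's ray), 0 where there is no reading), "fx", "fy", "cx", "cy" (pixels), "extrinsics" (4x4, takes a point from camera to world coordinates). Camera axes: x right, y down, z forward; pixel columns grow to the right and rows downward; lengths in mm; the calibration is good to about 2 mm. A picture is of the moment at which its call begins.
- env.job_done(): hands the job in; it is judged then, once.
The state is a dict: "time_s": time; "joints": joint angles; "qvel": joint speeds; "effort": joint torques, N m; "eef_pos": TCP position; "tcp_rot": TCP orientation; "ft_force": force on the tool from outside, world axes, zero at the start; "moment": the same for the moment, N m; "width": finger opening in mm; "grasp_force": force on a finger pad.
Only numpy, scipy, OpenCV 4.12 (cv2) and the standard library are available. Lean on these libraries where they do the work, as an engineer would, in place of code of your own. Each camera call takes 0.05 s, during which the arm holds its last target. There are 200 camera calls.

## Working session

There is one attempt and no reset: what is moved stays moved. The work goes in short steps, Python scripts to look and compute and a shell command to move; the robot and the scene stay as the last step left them, time stands still between calls to the robot, and variables do not carry over. Pictures are saved under pics/ and viewed, at most 14 in all, crops included, and the job is handed in when it is done.

```bash
mkdir -p pics; python3 - <<'E'
from workcell import monitor,camera,env
import cv2,numpy as np
s=monitor.state();print({k:np.round(v,3).tolist() for k,v in s.items()})
for n in("top","side"):
    c=camera(n);np.savez(f"{n}0.npz",**c);cv2.imwrite(f"pics/{n}0.png",c["frame"][:,:,::-1]);print(n,c["fx"],c["cx"],c["cy"],np.round(c["extrinsics"],3).tolist())
E
```

```text
{'time_s': 0.0, 'joints': [-1.159, 0.508, -0.238, 1.501, 0.126, 1.149, -0.155], 'qvel': [-0.0, -0.0, 0.0, -0.001, 0.002, -0.002, -0.0], 'effort': [-0.001, -62.06, -2.187, -24.965, 0.013, 0.012, -0.0], 'eef_pos': [188.084, 595.463, 208.66], 'tcp_rot': [-0.0, 0.152, 0.988, -0.001], 'ft_force': [-0.45, 0.421, 0.123], 'moment': [0.001, 0.023, 0.005], 'grasp_force': 0.0, 'width': 85.544}
top 547.9993091742894 319.6412473513718 239.27282130153068 [[0.029, -0.99, 0.138, 345.78], [-1.0, -0.027, 0.016, -41.251], [-0.012, -0.138, -0.99, 1284.062], [0.0, 0.0, 0.0, 1.0]]
side 492.6871118363835 307.96152489208237 243.22399071416626 [[0.699, -0.462, 0.546, -17.932], [-0.715, -0.458, 0.528, -565.709], [0.006, -0.76, -0.65, 693.43], [0.0, 0.0, 0.0, 1.0]]
```

View pics/top0.png

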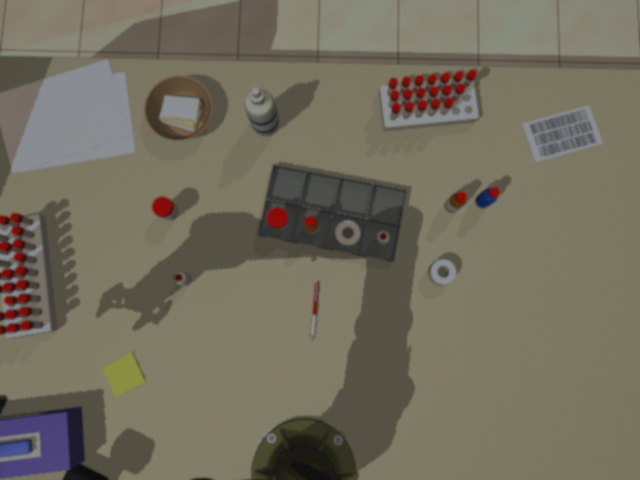

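View pics/side0.png

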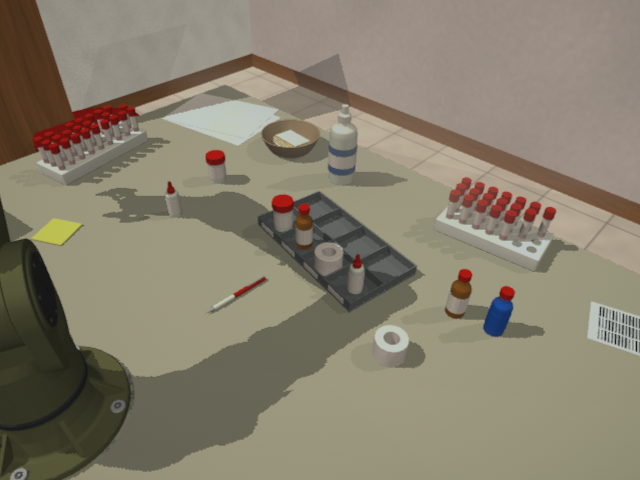

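The top view shows the organiser at about (333,212). The old items, left to right, are the pot (277,217), culture bottle (311,223), roll (347,233) and dropper (384,237). The new pot is at (163,207), dropper (180,278), roll (443,271) and amber culture bottle (457,202). The blue decoy is at (488,197), right beside the culture bottle.

```bash
cat > h.py <<'E'
import numpy as np,cv2
from scipy.optimize import least_squares
def cloud(c):
    v,u=np.mgrid[:480,:640];d=c["depth"];P=np.stack([(u-c["cx"])/c["fx"]*d,(v-c["cy"])/c["fy"]*d,d],-1)
    E=c["extrinsics"];W=P@E[:3,:3].T+E[:3,3];W[d<=0]=np.nan;return W
def ray(c,uv,z):
    E=c["extrinsics"];r=E[:3,:3]@np.array([(uv[0]-c["cx"])/c["fx"],(uv[1]-c["cy"])/c["fy"],1]);o=E[:3,3]
    return (o+r*(z-o[2])/r[2])[:2]
def circ(P,r,x0):
    f=lambda x:np.hypot(P[:,0]-x[0],P[:,1]-x[1])-r
    return least_squares(f,x0,loss="soft_l1",f_scale=1.5).x
E
python3 - <<'E'
from h import *
T=dict(np.load("top0.npz"));S=dict(np.load("side0.npz"));WT=cloud(T);WS=cloud(S)
# name, top px, zbase, circle-fit z-range, radius, cap plane z
I=dict(np_=((163,207),0,(10,50),21,72),nd=((180,278),0,(8,50),15,80),nr=((443,271),0,(6,36),29,42),nc=((457,202),0,(10,58),18,100),blue=((488,197),0,(10,58),18,100),
 op=((277,217),4,(26,50),21,72),oc=((311,223),4,(26,58),18,100),orr=((347,233),4,(26,38),29,42),od=((384,237),4,(26,50),15,80))
hsv=cv2.cvtColor(T["frame"],cv2.COLOR_RGB2HSV)
red=((hsv[...,0]<8)|(hsv[...,0]>172))&(hsv[...,1]>140)&(hsv[...,2]>60)
wh=(hsv[...,1]<40)&(hsv[...,2]>110)
for n,(p,b,zr,r,ct) in I.items():
    m=np.zeros((480,640),bool);k=18;m[p[1]-k:p[1]+k,p[0]-k:p[0]+k]=1
    q=(wh if 'r' in n[1:] else red)&m; vv,uu=np.nonzero(q); 
    g=ray(T,(uu.mean(),vv.mean()),ct+b) if len(uu) else np.array([0,0])
    A=WS.reshape(-1,3);d=np.hypot(A[:,0]-g[0],A[:,1]-g[1])
    s=A[(d<r+12)&(A[:,2]>b+zr[0])&(A[:,2]<b+zr[1])]
    c=circ(s,r,g) if len(s)>10 else None
    B=WT[q]; 
    print(n,len(uu),"top ray",g.round(1),"side fit",len(s),None if c is None else c.round(1),"topdepth zmax",np.nanmax(B[:,2]).round(1) if len(B) else None)
# organiser
for C,W in((T,WT),(S,WS)):
    m=(W[...,2]>21)&(W[...,2]<28)&(np.abs(W[...,0]-570)<200)&(np.abs(W[...,1]+60)<230)
    P=W[m][:,:2];print(len(P))
    h=cv2.cvtColor(C["frame"],cv2.COLOR_RGB2HSV)
    m2=m&(h[...,1]<60)
    P=W[m2][:,:2].astype(np.float32);print(len(P),cv2.minAreaRect(P),np.nanmedian(W[m2][:,2]))
E
```

```text
np_ 335 top ray [579.8 336. ] side fit 239 [581.4 337.4] topdepth zmax 78.6
nd 27 top ray [420.9 288. ] side fit 212 [422.4 290.7] topdepth zmax 90.3
nr 430 top ray [ 451.3 -303.5] side fit 526 [ 453.  -303.8] topdepth zmax 49.1
nc 93 top ray [ 613.9 -330.7] side fit 396 [ 615.4 -332.6] topdepth zmax 105.0
blue 83 top ray [ 627.4 -403.7] side fit 432 [ 627.7 -405.1] topdepth zmax 107.4
op 359 top ray [560.9  75.3] side fit 180 [562.3  74.7] topdepth zmax 83.9
oc 95 top ray [550.4  -0.6] side fit 210 [551.4  -1. ] topdepth zmax 109.3
orr 165 top ray [538.2 -85.1] side fit 184 [535.7 -85.3] topdepth zmax 52.2
od 21 top ray [ 524.1 -162.3] side fit 151 [ 526.8 -163.8] topdepth zmax 94.4
991
991 ((574.8073120117188, -99.52043151855469), (437.982421875, 195.8965606689453), 76.15641021728516) 24.320098950690408
1469
1456 ((575.3692626953125, -100.14356994628906), (437.4841613769531, 195.75390625), 76.313232421875) 23.880194742487333
```

```bash
python3 - <<'E'
from h import *
for n in("top","side"):
    C=dict(np.load(n+"0.npz"));W=cloud(C)
    m=(W[...,2]>19)&(W[...,2]<29)&(np.abs(W[...,0]-565)<125)&(np.abs(W[...,1]+45)<200)
    m=cv2.morphologyEx(m.astype(np.uint8),cv2.MORPH_CLOSE,np.ones((3,3)))
    k,l,st,_=cv2.connectedComponentsWithStats(m,connectivity=8)
    i=1+np.argmax(st[1:,4]);mm=(l==i)&(W[...,2]>19)&(W[...,2]<29)
    P=W[mm][:,:2].astype(np.float32)
    (cx,cy),(a,b),th=cv2.minAreaRect(P);print(n,len(P),cx,cy,a,b,th)
    # fit grid: distance to wall lines. x walls at -85,0,85 ; y walls -160,-80,0,80,160
    def f(p):
        c,s=np.cos(p[2]),np.sin(p[2]);d=P-p[:2];x=c*d[:,0]+s*d[:,1];y=-s*d[:,0]+c*d[:,1]
        dx=np.min(np.abs(x[:,None]-[-85,0,85]),1);dy=np.min(np.abs(y[:,None]-[-160,-80,0,80,160]),1)
        return np.minimum(dx,dy)
    best=min((least_squares(f,[cx,cy,t],loss="soft_l1",f_scale=2) for t in np.radians([-16,-14,-12,12,14])),key=lambda r:r.cost)
    print(best.x,best.cost);px,py,t=best.x
    for x in(-42.5,42.5):print([ (round(px+np.cos(t)*x-np.sin(t)*y,1),round(py+np.sin(t)*x+np.cos(t)*y,1)) for y in(120,40,-40,-120)])
E
```

```text
top 1107 586.7394409179688 -48.30555725097656 323.679443359375 175.3997039794922 80.48078918457031
[ 5.86645383e+02 -4.84025024e+01 -1.67376437e-01] 568.3436483238481
[(np.float64(564.7), np.float64(77.0)), (np.float64(551.4), np.float64(-1.9)), (np.float64(538.1), np.float64(-80.8)), (np.float64(524.7), np.float64(-159.6))]
[(np.float64(648.5), np.float64(62.8)), (np.float64(635.2), np.float64(-16.0)), (np.float64(621.9), np.float64(-94.9)), (np.float64(608.6), np.float64(-173.8))]
side 1596 587.4493408203125 -49.948974609375 325.7138671875 177.22596740722656 80.39320373535156
[ 5.87117439e+02 -4.99699278e+01 -1.68148071e-01] 3229.6805825227584
[(np.float64(565.3), np.float64(75.5)), (np.float64(551.9), np.float64(-3.4)), (np.float64(538.5), np.float64(-82.3)), (np.float64(525.1), np.float64(-161.2))]
[(np.float64(649.1), np.float64(61.2)), (np.float64(635.7), np.float64(-17.6)), (np.float64(622.3), np.float64(-96.5)), (np.float64(608.9), np.float64(-175.4))]
```

```bash
cat > go.py <<'E'
# go.py x y z : shift (cm, tool axes) and turn from the present pose to a TCP target, chained for several targets
import sys,numpy as np
from scipy.spatial.transform import Rotation as Ro
from workcell import monitor
s=monitor.state();w,x,y,z=s["tcp_rot"];R=Ro.from_quat([x,y,z,w]);a=np.radians(80.4)
Y=np.array([np.cos(a),np.sin(a),0]);Z=np.array([0,0,-1.]);G=Ro.from_matrix(np.stack([np.cross(Y,Z),Y,Z],1))
print("t",round(s["time_s"],2),"turn",(R.inv()*G).as_rotvec().round(3),"pos",np.round(s["eef_pos"],1),"w",round(s["width"],1),"gf",round(s["grasp_force"],1),"ft",np.round(s["ft_force"],1))
v=list(map(float,sys.argv[1:]))
for i in range(0,len(v),3):
    d=np.array(v[i:i+3])-s["eef_pos"];print(v[i:i+3],"tool-now",(R.inv().apply(d)/10).round(2),"tool-aligned",(G.inv().apply(d)/10).round(2))
E
python3 go.py 421.8 289.7 150
```

```text
t 0.1 turn [-0.002 -0.    -0.138] pos [188.1 595.5 208.7] w 85.3 gf 0.0 ft [-0.2 -0.6  0.1]
[421.8, 289.7, 150.0] tool-now [-31.49 -22.12   5.91] tool-aligned [-28.14 -26.26   5.87]
```

```bash
python3 -m handwheel '[-15,-11,3,0,0,-0.07, -31.5,-22.1,5.9,0,0,-0.138, -31.5,-22.1,5.9,0,0,-0.138, -31.5,-22.1,5.9,0,0,-0.138, -31.5,-22.1,5.9,0,0,-0.138, -31.5,-22.1,5.9,0,0,-0.138, -31.5,-22.1,5.9,0,0,-0.138, -31.5,-22.1,5.9,0,0,-0.138]' 6; python3 go.py 421.8 289.7 150 421.8 289.7 26
```

```text
time_s: 1.1
eef_pos: [422.2, 289.8, 150.2]
tcp_rot: [-0.0, 0.085, 0.996, -0.0]
ft_force: [-1.2, 0.5, 0.2]
width: 59.7
grasp_force: 0.0
t 1.1 turn [-0.    -0.001 -0.002] pos [422.2 289.8 150.2] w 59.7 gf 0.0 ft [-1.2  0.5  0.2]
[421.8, 289.7, 150.0] tool-now [ 0.04 -0.02  0.02] tool-aligned [ 0.04 -0.02  0.02]
[421.8, 289.7, 26.0] tool-now [ 3.000e-02 -1.000e-02  1.242e+01] tool-aligned [ 0.04 -0.02 12.42]
```

```bash
python3 -m handwheel '[0,0,4,0,0,0, 0,0,8,0,0,0, 0,0,11,0,0,0, 0,0,12.4,0,0,0, 0,0,12.4,0,0,0, 0,0,12.4,0,0,0]'; python3 -m handwheel '[0,0,0,0,0,0, 0,0,0,0,0,0, 0,0,0,0,0,0, 0,0,0,0,0,0, 0,0,0,0,0,0, 0,0,0,0,0,0]' 2; python3 go.py 421.8 289.7 26
```

```text
time_s: 1.85
eef_pos: [422.3, 291.4, 27.5]
tcp_rot: [0.001, 0.083, 0.997, 0.001]
ft_force: [0.3, 0.1, 0.3]
width: 59.7
grasp_force: 0.0
time_s: 2.6
eef_pos: [422.7, 290.8, 27.7]
tcp_rot: [0.001, 0.084, 0.996, 0.001]
ft_force: [-0.7, -0.2, 7.2]
width: 26.2
grasp_force: 58.5
t 2.6 turn [ 0.001  0.001 -0.001] pos [422.7 290.8  27.7] w 26.2 gf 58.5 ft [-0.7 -0.2  7.2]
[421.8, 289.7, 26.0] tool-now [ 0.07 -0.12  0.17] tool-aligned [ 0.07 -0.12  0.17]
```

```bash
python3 -m handwheel '[0,0,-2,0,0,0, 0,0,-5,0,0,0, 0,0,-9,0,0,0, 0,0,-12,0,0,0, 0,0,-12,0,0,0, 0,0,-12,0,0,0]'; python3 go.py 608.8 -174.6 150; python3 - <<'E'
from workcell import camera
import cv2,numpy as np
a=camera("top")["frame"];s=camera("side")["frame"]
print()
o=np.hstack([cv2.resize(a[200:340,110:250],(400,400),interpolation=2),cv2.resize(s[90:270,100:280],(400,400),interpolation=2)])
cv2.imwrite("pics/p3.png",o[:,:,::-1])
E
```

```text
time_s: 3.35
eef_pos: [421.7, 290.0, 146.1]
tcp_rot: [-0.0, 0.084, 0.996, -0.0]
ft_force: [0.1, -0.1, -0.7]
width: 26.5
grasp_force: 59.2
t 3.35 turn [-0.    -0.    -0.001] pos [421.7 290.  146.1] w 26.5 gf 59.2 ft [ 0.1 -0.1 -0.7]
[608.8, -174.6, 150.0] tool-now [-26.21 -42.68  -0.37] tool-aligned [-26.19 -42.69  -0.39]
```

View pics/p3.png

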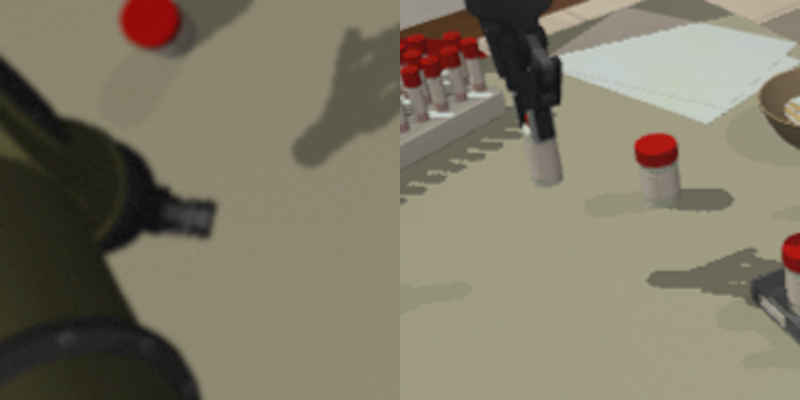

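The dropper bottle is held between the pads, at about (545,160) in the right-hand crop. It may lean slightly, so I'll measure its axis.

```bash
cat > held.py <<'E'
# held.py radius zlo zhi [x y]: circle centres of slices of the held/standing thing near x y, side view
import sys
from h import *
from workcell import camera,monitor
r,lo,hi=map(float,sys.argv[1:4]);e=monitor.state()["eef_pos"];g=np.array(list(map(float,sys.argv[4:6])) or e[:2])
W=cloud(camera("side")).reshape(-1,3);W=W[np.hypot(W[:,0]-g[0],W[:,1]-g[1])<r+14]
print("eef",np.round(e,1),"zmin",np.round(np.nanpercentile(W[W[:,2]>lo-15][:,2],[1,3]),1))
for z in np.arange(lo,hi,6):
    P=W[(W[:,2]>=z)&(W[:,2]<z+6)]
    if len(P)>8:print(z,len(P),circ(P,r,g).round(1))
E
python3 held.py 15 110 160
```

```text
eef [421.5 289.9 145.5] zmin [119.4 122.6]
116.0 25 [422.1 291.2]
122.0 35 [422.  290.3]
128.0 32 [421.2 290.1]
134.0 38 [421.4 289.8]
140.0 36 [420.7 289.9]
146.0 36 [421.3 289.2]
152.0 39 [421.1 289.5]
158.0 37 [421.3 289.7]
```

```bash
python3 -m handwheel '[-2,-3,-1,0,0,0, -5,-8,-2,0,0,0, -8.5,-14,-2,0,0,0, -12,-20,-2,0,0,0, -15.5,-25.5,-2,0,0,0, -19,-31,-2,0,0,0, -22,-36,-2,0,0,0, -24.5,-40,-2,0,0,0]'; python3 go.py 608.8 -174.6 90 608.8 -174.6 33
```

```text
time_s: 4.5
eef_pos: [597.0, -146.7, 165.5]
tcp_rot: [-0.001, 0.084, 0.996, 0.0]
ft_force: [2.0, 0.7, -0.6]
width: 25.9
grasp_force: 59.2
t 4.5 turn [ 0.    -0.001 -0.   ] pos [ 597.  -146.7  165.5] w 25.9 gf 59.2 ft [ 2.   0.7 -0.6]
[608.8, -174.6, 90.0] tool-now [-1.64 -2.56  7.54] tool-aligned [-1.63 -2.55  7.55]
[608.8, -174.6, 33.0] tool-now [-1.65 -2.56 13.24] tool-aligned [-1.63 -2.55 13.25]
```

```bash
python3 -m handwheel '[-1.6,-2.6,0,0,0,0, -1.6,-2.6,3,0,0,0, -1.6,-2.6,7,0,0,0, -1.6,-2.6,10,0,0,0, -1.6,-2.6,12,0,0,0, -1.6,-2.6,12.7,0,0,0, -1.6,-2.6,12.7,0,0,0]'; python3 go.py 608.8 -174.6 33; python3 held.py 15 30 60
```

```text
time_s: 5.38
eef_pos: [607.9, -173.1, 38.9]
tcp_rot: [-0.001, 0.084, 0.996, 0.0]
ft_force: [-0.4, 0.6, -0.4]
width: 25.8
grasp_force: 59.2
t 5.38 turn [ 0.    -0.001 -0.   ] pos [ 607.9 -173.1   38.9] w 25.8 gf 59.2 ft [-0.4  0.6 -0.4]
[608.8, -174.6, 33.0] tool-now [-0.11 -0.14  0.59] tool-aligned [-0.11 -0.14  0.59]
eef [ 607.9 -173.1   38.9] zmin [18.7 24.3]
30.0 34 [ 607.4 -173.4]
36.0 36 [ 607.  -173.1]
42.0 36 [ 607.6 -173.2]
48.0 37 [ 607.6 -173.5]
54.0 26 [ 607.9 -173.8]
```

```bash
python3 -m handwheel '[-0.1,-0.1,0.3,0,0,0, -0.1,-0.1,0.6,0,0,0, -0.1,-0.1,0.6,0,0,0]'; python3 -m handwheel '[0,0,0.1,0,0,0, 0,0,0.1,0,0,0]'
```

```text
time_s: 5.8
eef_pos: [608.9, -174.4, 33.5]
tcp_rot: [-0.0, 0.084, 0.996, -0.0]
ft_force: [-1.1, -0.1, -0.9]
width: 26.3
grasp_force: 59.2
time_s: 6.05
eef_pos: [609.0, -174.4, 32.5]
tcp_rot: [-0.0, 0.084, 0.996, -0.0]
ft_force: [-0.4, 0.2, -1.2]
width: 26.1
grasp_force: 59.2
```

```bash
python3 -m handwheel '[0,0,0.1,0,0,0, 0,0,0.1,0,0,0]'; python3 -m handwheel '[0,0,0.1,0,0,0, 0,0,0.1,0,0,0]'
```

```text
time_s: 6.3
eef_pos: [609.2, -174.4, 31.8]
tcp_rot: [0.0, 0.084, 0.996, -0.0]
ft_force: [-0.5, 0.4, 3.2]
width: 26.3
grasp_force: 59.6
time_s: 6.55
eef_pos: [609.6, -174.4, 31.8]
tcp_rot: [0.001, 0.084, 0.996, -0.0]
ft_force: [-1.5, 1.3, 10.2]
width: 26.3
grasp_force: 60.4
```

```bash
python3 -m handwheel '[0,0,-0.1,0,0,0, 0,0,-0.1,0,0,0, 0,0,-0.1,0,0,0, 0,0,-0.1,0,0,0]' 5; python3 -m handwheel '[0,0,-2,0,0,0, 0,0,-6,0,0,0, 0,0,-10,0,0,0, 0,0,-14,0,0,0, 0,0,-15,0,0,0]' ; python3 go.py 580.6 336.7 160; python3 held.py 15 12 60
```

```text
time_s: 7.05
eef_pos: [608.9, -174.3, 31.3]
tcp_rot: [-0.0, 0.084, 0.996, 0.0]
ft_force: [0.5, -1.4, -0.6]
width: 50.1
grasp_force: 0.0
time_s: 7.68
eef_pos: [610.4, -174.6, 184.4]
tcp_rot: [0.002, 0.084, 0.996, -0.0]
ft_force: [-0.3, -0.5, -0.0]
width: 49.7
grasp_force: 0.0
t 7.67 turn [-0.     0.005 -0.   ] pos [ 610.4 -174.6  184.4] w 49.7 gf 0.0 ft [-0.3 -0.5 -0. ]
[580.6, 336.7, 160.0] tool-now [11.49 49.92  2.37] tool-aligned [11.46 49.92  2.44]
eef [ 610.4 -174.6  184.4] zmin [1.9 2.7]
12.0 28 [ 608.5 -174.3]
18.0 36 [ 609.  -174.6]
24.0 38 [ 609.2 -174.7]
30.0 34 [ 609.1 -174.3]
36.0 34 [ 609.2 -174.3]
42.0 40 [ 608.8 -174.7]
48.0 38 [ 609.6 -174.2]
54.0 42 [ 610. -174.]
```

```bash
python3 -m handwheel '[2,8,0,0,0,0, 4,16,0,0,0,0, 5,22,0,0,0,0, 6.5,28,0,0,0,0, 8,34,0,0,0,0, 9,40,0,0,0,0, 10.5,45,1,0,0,0, 11.5,49.9,2.4,0,0,0]' 7.2; python3 -m handwheel '[0,0,0,0,0,0, 0,0,0,0,0,0]'; python3 go.py 580.6 336.7 160 580.6 336.7 43
```

```text
time_s: 8.72
eef_pos: [579.0, 324.5, 159.2]
tcp_rot: [-0.0, 0.084, 0.996, -0.0]
ft_force: [1.0, -0.5, 0.4]
width: 71.9
grasp_force: 0.0
time_s: 8.98
eef_pos: [579.2, 321.9, 158.9]
tcp_rot: [-0.001, 0.084, 0.996, -0.001]
ft_force: [1.6, -0.6, -0.1]
width: 72.1
grasp_force: 0.0
t 8.97 turn [-0.003 -0.002  0.   ] pos [579.2 321.9 158.9] w 72.1 gf 0.0 ft [ 1.6 -0.6 -0.1]
[580.6, 336.7, 160.0] tool-now [ 0.1   1.48 -0.11] tool-aligned [ 0.1   1.48 -0.11]
[580.6, 336.7, 43.0] tool-now [ 0.09  1.51 11.59] tool-aligned [ 0.1   1.48 11.59]
```

```bash
python3 -m handwheel '[0.1,1.5,0,0,0,0, 0.1,1.5,1,0,0,0, 0.1,1.5,4,0,0,0, 0.1,1.5,7,0,0,0, 0.1,1.5,10,0,0,0, 0.1,1.5,11.6,0,0,0, 0.1,1.5,11.6,0,0,0, 0.1,1.5,11.6,0,0,0]'; python3 go.py 580.6 336.7 43
```

```text
time_s: 9.98
eef_pos: [581.9, 338.0, 45.7]
tcp_rot: [0.001, 0.084, 0.996, 0.001]
ft_force: [-0.3, 0.3, 0.4]
width: 71.7
grasp_force: 0.0
t 9.97 turn [ 0.001  0.001 -0.001] pos [581.9 338.   45.7] w 71.7 gf 0.0 ft [-0.3  0.3  0.4]
[580.6, 336.7, 43.0] tool-now [ 0.11 -0.15  0.27] tool-aligned [ 0.11 -0.15  0.27]
```

```bash
python3 -m handwheel '[0.1,-0.1,0.2,0,0,0, 0.1,-0.1,0.2,0,0,0, 0.1,-0.1,0.2,0,0,0, 0.1,-0.1,0.2,0,0,0, 0.1,-0.1,0.2,0,0,0, 0.1,-0.1,0.2,0,0,0]' 3.5;python3 -m handwheel '[0,0,-2,0,0,0, 0,0,-5,0,0,0, 0,0,-9,0,0,0, 0,0,-9,0,0,0, 0,0,-9,0,0,0]'; python3 held.py 21 86 140; python3 go.py 648.8 62 125
```

```text
time_s: 10.72
eef_pos: [580.7, 337.2, 44.0]
tcp_rot: [0.001, 0.084, 0.996, 0.001]
ft_force: [-0.7, -1.3, 6.0]
width: 42.3
grasp_force: 59.9
time_s: 11.35
eef_pos: [579.7, 336.6, 132.3]
tcp_rot: [-0.0, 0.084, 0.996, -0.0]
ft_force: [0.0, -0.1, -0.8]
width: 41.9
grasp_force: 60.9
eef [579.7 336.6 132.3] zmin [90.4 95.4]
86.0 24 [582.8 338.1]
92.0 35 [581.8 337.2]
98.0 37 [580.7 336.5]
104.0 33 [581.  336.7]
110.0 47 [580.2 335.8]
116.0 42 [580.6 336.2]
122.0 44 [580.4 336. ]
128.0 46 [581.  335.7]
134.0 37 [581.2 336.1]
t 11.4 turn [-0.001 -0.001 -0.   ] pos [579.4 336.4 131.6] w 41.9 gf 60.9 ft [-0.1 -0.5 -2. ]
[648.8, 62.0, 125.0] tool-now [-11.43 -25.89   0.68] tool-aligned [-11.42 -25.9    0.66]
```

```bash
python3 -m handwheel '[-1.5,-3,0,0,0,0, -4,-9,0,0,0,0, -6.5,-15,0,0,0,0, -9,-20,0,0,0,0, -10.5,-24,0,0,0,0, -11.4,-25.9,0,0,0,0, -11.4,-25.9,0,0,0,0, -11.4,-25.9,0,0,0,0]'; python3 go.py 648 62 60 648 62 48; python3 held.py 21 86 130
```

```text
time_s: 12.4
eef_pos: [648.6, 65.5, 132.2]
tcp_rot: [-0.001, 0.082, 0.997, 0.001]
ft_force: [-0.1, 0.4, -0.2]
width: 42.2
grasp_force: 61.0
t 12.4 turn [ 0.002 -0.001  0.003] pos [648.6  65.5 132.2] w 42.2 gf 61.0 ft [-0.1  0.4 -0.2]
[648.0, 62.0, 60.0] tool-now [-0.01 -0.37  7.22] tool-aligned [-0.   -0.36  7.22]
[648.0, 62.0, 48.0] tool-now [-0.01 -0.37  8.42] tool-aligned [-0.   -0.36  8.42]
eef [648.6  65.5 132.2] zmin [90.7 95.9]
86.0 25 [650.8  67.7]
92.0 42 [650.7  67. ]
98.0 36 [650.4  65.9]
104.0 44 [649.3  65.5]
110.0 49 [649.3  65. ]
116.0 43 [649.8  64.7]
122.0 50 [649.6  64.9]
128.0 55 [649.9  65.3]
```

```bash
python3 -m handwheel '[0,-0.4,2,0,0,0, 0,-0.4,4,0,0,0, 0,-0.4,6,0,0,0, 0,-0.4,7.5,0,0,0, 0,-0.4,7.9,0,0,0, 0,-0.4,7.9,0,0,0, 0,-0.4,7.9,0,0,0]'; python3 go.py 648 62 48; python3 held.py 21 30 60
```

```text
time_s: 13.32
eef_pos: [649.1, 58.7, 54.5]
tcp_rot: [0.001, 0.084, 0.996, 0.0]
ft_force: [-0.1, -0.2, -0.4]
width: 41.9
grasp_force: 61.0
t 13.32 turn [ 0.     0.001 -0.   ] pos [649.1  58.7  54.5] w 41.9 gf 61.0 ft [-0.1 -0.2 -0.4]
[648.0, 62.0, 48.0] tool-now [0.16 0.31 0.65] tool-aligned [0.16 0.31 0.65]
eef [649.1  58.7  54.5] zmin [18.6 26.1]
30.0 37 [649.8  58.4]
36.0 43 [649.7  58.5]
42.0 36 [650.   58.2]
48.0 49 [650.   58.6]
54.0 39 [650.5  58.2]
```

```bash
python3 -m handwheel '[0.1,0.3,0.2,0,0,0, 0.1,0.3,0.5,0,0,0, 0.1,0.3,0.5,0,0,0]'; python3 -m handwheel '[0,0,0.1,0,0,0, 0,0,0.1,0,0,0]'; python3 -m handwheel '[0,0,0.1,0,0,0, 0,0,0.1,0,0,0]'
```

```text
time_s: 13.75
eef_pos: [647.8, 61.6, 48.3]
tcp_rot: [-0.0, 0.084, 0.996, -0.0]
ft_force: [-0.8, 0.4, 0.1]
width: 41.9
grasp_force: 61.0
time_s: 14.0
eef_pos: [648.4, 61.5, 48.1]
tcp_rot: [0.0, 0.084, 0.996, 0.0]
ft_force: [-0.2, -0.1, 2.6]
width: 42.2
grasp_force: 61.5
time_s: 14.25
eef_pos: [648.7, 61.6, 48.0]
tcp_rot: [0.001, 0.084, 0.996, 0.0]
ft_force: [-2.5, -0.3, 9.3]
width: 42.2
grasp_force: 62.3
```

```bash
python3 -m handwheel '[0,0,-0.1,0,0,0, 0,0,-0.1,0,0,0, 0,0,-0.1,0,0,0, 0,0,-0.1,0,0,0]' 6.2; python3 -m handwheel '[0,0,-2,0,0,0, 0,0,-6,0,0,0, 0,0,-10,0,0,0, 0,0,-11,0,0,0, 0,0,-11,0,0,0]' ; python3 go.py 614.7 -331.6 160; python3 held.py 21 12 56
```

```text
time_s: 14.75
eef_pos: [647.9, 61.7, 47.4]
tcp_rot: [-0.0, 0.084, 0.996, -0.0]
ft_force: [0.6, 0.0, 0.3]
width: 62.1
grasp_force: 0.0
time_s: 15.38
eef_pos: [648.2, 61.6, 157.9]
tcp_rot: [0.0, 0.084, 0.996, 0.0]
ft_force: [0.2, -0.1, -1.1]
width: 62.1
grasp_force: 0.0
t 15.38 turn [ 0.     0.001 -0.   ] pos [648.2  61.6 157.9] w 62.1 gf 0.0 ft [ 0.2 -0.1 -1.1]
[614.7, -331.6, 160.0] tool-now [ -3.27 -39.33  -0.21] tool-aligned [ -3.26 -39.33  -0.21]
eef [648.2  61.6 157.9] zmin [3.6 9.3]
12.0 25 [651.8  62. ]
18.0 31 [650.   62.1]
24.0 29 [649.1  61.9]
30.0 37 [649.8  61.6]
36.0 37 [649.9  61.7]
42.0 43 [649.3  61.8]
48.0 41 [649.8  62.4]
54.0 30 [649.1  61.4]
```

```bash
python3 -m handwheel '[-0.5,-6,0,0,0,0, -1,-12,0,0,0,0, -1.5,-18,0,0,0,0, -2,-24,0,0,0,0, -2.5,-30,0,0,0,0, -3,-35,0,0,0,0, -3.3,-38.5,0,0,0,0, -3.3,-39.3,0,0,0,0]' 5.4; python3 -m handwheel '[0,0,0,0,0,0, 0,0,0,0,0,0, 0,0,0,0,0,0]'; python3 go.py 614.7 -331.6 60 614.7 -331.6 31
```

```text
time_s: 16.42
eef_pos: [612.8, -334.7, 155.2]
tcp_rot: [-0.002, 0.086, 0.996, -0.0]
ft_force: [0.4, -0.1, -0.4]
width: 53.9
grasp_force: 0.0
time_s: 16.8
eef_pos: [615.6, -329.5, 157.7]
tcp_rot: [0.0, 0.083, 0.997, 0.0]
ft_force: [-0.1, 0.1, 0.6]
width: 54.4
grasp_force: 0.0
t 16.8 turn [0.001 0.    0.002] pos [ 615.6 -329.5  157.7] w 54.4 gf 0.0 ft [-0.1  0.1  0.6]
[614.7, -331.6, 60.0] tool-now [ 0.05 -0.23  9.77] tool-aligned [ 0.05 -0.22  9.77]
[614.7, -331.6, 31.0] tool-now [ 0.05 -0.23 12.67] tool-aligned [ 0.05 -0.22 12.67]
```

```bash
python3 -m handwheel '[0,-0.1,1,0,0,0, 0,-0.1,3,0,0,0, 0,-0.1,4,0,0,0, 0,-0.1,4,0,0,0]'; python3 go.py 614.7 -331.6 33
```

```text
time_s: 17.3
eef_pos: [614.3, -331.9, 116.6]
tcp_rot: [-0.001, 0.084, 0.996, 0.0]
ft_force: [-0.4, 1.0, 0.6]
width: 53.8
grasp_force: 0.0
t 17.3 turn [ 0.001 -0.002 -0.   ] pos [ 614.3 -331.9  116.6] w 53.8 gf 0.0 ft [-0.4  1.   0.6]
[614.7, -331.6, 33.0] tool-now [-0.05  0.04  8.36] tool-aligned [-0.04  0.04  8.36]
```

```bash
python3 -m handwheel '[0,0,2,0,0,0, 0,0,4,0,0,0, 0,0,6,0,0,0, 0,0,7.5,0,0,0, 0,0,8.4,0,0,0, 0,0,8.4,0,0,0, 0,0,8.4,0,0,0]'; python3 -m handwheel '[0,0,0,0,0,0, 0,0,0,0,0,0, 0,0,0,0,0,0, 0,0,0,0,0,0, 0,0,0,0,0,0, 0,0,0,0,0,0]' 2.5; python3 -m handwheel '[0,0,-2,0,0,0, 0,0,-5,0,0,0, 0,0,-9,0,0,0, 0,0,-12,0,0,0, 0,0,-12,0,0,0, 0,0,-12,0,0,0]'; python3 held.py 18 118 170; python3 go.py 635.5 -17 152
```

```text
time_s: 18.18
eef_pos: [615.3, -332.6, 34.4]
tcp_rot: [0.001, 0.084, 0.996, -0.0]
ft_force: [0.5, -1.0, -0.0]
width: 53.9
grasp_force: 0.0
time_s: 18.92
eef_pos: [615.4, -332.5, 34.9]
tcp_rot: [0.001, 0.084, 0.996, -0.0]
ft_force: [-1.4, 0.2, 6.4]
width: 32.7
grasp_force: 59.5
time_s: 19.68
eef_pos: [614.1, -332.1, 152.7]
tcp_rot: [-0.001, 0.084, 0.996, 0.0]
ft_force: [0.2, 0.1, -1.0]
width: 32.5
grasp_force: 59.9
eef [ 614.1 -332.1  152.7] zmin [122.  128.4]
118.0 51 [ 614.7 -331.9]
124.0 59 [ 614.8 -332.1]
130.0 55 [ 614.3 -332.5]
136.0 65 [ 614.2 -332.3]
142.0 56 [ 614.3 -332.3]
148.0 73 [ 614.4 -332.5]
154.0 65 [ 614.1 -332.5]
160.0 64 [ 614.1 -332.3]
166.0 68 [ 614.5 -332. ]
t 19.73 turn [ 0.001 -0.002 -0.   ] pos [ 614.  -332.   152.2] w 32.6 gf 59.9 ft [-0.1  0.1 -0.5]
[635.5, -17.0, 152.0] tool-now [ 3.14 31.42  0.05] tool-aligned [3.130e+00 3.142e+01 2.000e-02]
```

```bash
python3 -m handwheel '[0.5,4,0,0,0,0, 1,9,0,0,0,0, 1.5,15,0,0,0,0, 2,20,0,0,0,0, 2.5,25,0,0,0,0, 3,29,0,0,0,0, 3.1,31,0,0,0,0, 3.1,31.4,0,0,0,0]'; python3 -m handwheel '[0,0,1,0,0,0, 0,0,3,0,0,0, 0,0,3,0,0,0, 0,0,3,0,0,0]'; python3 go.py 635.5 -17 45; python3 held.py 18 90 120
```

```text
time_s: 20.72
eef_pos: [636.5, -16.9, 152.9]
tcp_rot: [-0.001, 0.083, 0.997, -0.0]
ft_force: [-0.4, -0.3, -0.7]
width: 32.8
grasp_force: 59.9
time_s: 21.22
eef_pos: [636.8, -19.0, 123.8]
tcp_rot: [0.0, 0.085, 0.996, -0.0]
ft_force: [-0.1, -1.0, -0.7]
width: 32.8
grasp_force: 59.9
t 21.23 turn [-0.001  0.    -0.002] pos [636.8 -19.  123.8] w 32.8 gf 59.9 ft [-0.1 -1.  -0.7]
[635.5, -17.0, 45.0] tool-now [0.16 0.18 7.88] tool-aligned [0.16 0.18 7.88]
eef [636.8 -19.  123.8] zmin [91.9 97.3]
90.0 41 [637.5 -18.9]
96.0 32 [637.4 -18.8]
102.0 40 [636.3 -19.9]
108.0 48 [637.  -19.3]
114.0 40 [636.7 -19.1]
```

```bash
python3 -m handwheel '[0.1,0.1,2,0,0,0, 0.1,0.1,4,0,0,0, 0.1,0.1,6,0,0,0, 0.1,0.1,7.5,0,0,0, 0.1,0.1,8,0,0,0, 0.1,0.1,8.2,0,0,0, 0.1,0.1,8.2,0,0,0]';  python3 go.py 635.5 -17 39
```

```text
time_s: 22.15
eef_pos: [636.3, -16.4, 42.2]
tcp_rot: [0.0, 0.084, 0.996, 0.0]
ft_force: [0.4, 0.6, -0.2]
width: 32.5
grasp_force: 59.9
t 22.15 turn [ 0.     0.001 -0.   ] pos [636.3 -16.4  42.2] w 32.5 gf 59.9 ft [ 0.4  0.6 -0.2]
[635.5, -17.0, 39.0] tool-now [ 0.06 -0.07  0.32] tool-aligned [ 0.06 -0.07  0.32]
```

```bash
python3 -m handwheel '[0,0,0.2,0,0,0, 0,0,0.3,0,0,0, 0,0,0.3,0,0,0]'; python3 -m handwheel '[0,0,0.1,0,0,0, 0,0,0.1,0,0,0]'
```

```text
time_s: 22.52
eef_pos: [636.0, -16.4, 38.9]
tcp_rot: [0.0, 0.084, 0.996, 0.0]
ft_force: [-0.9, -0.1, 0.5]
width: 32.6
grasp_force: 60.0
time_s: 22.78
eef_pos: [636.4, -16.4, 38.9]
tcp_rot: [0.001, 0.084, 0.996, -0.0]
ft_force: [-2.4, 0.1, 7.3]
width: 32.4
grasp_force: 60.8
```

```bash
python3 -m handwheel '[0,0,-0.1,0,0,0, 0,0,-0.1,0,0,0, 0,0,-0.1,0,0,0, 0,0,-0.1,0,0,0]' 5.2; python3 -m handwheel '[0,0,-2,0,0,0, 0,0,-6,0,0,0, 0,0,-10,0,0,0, 0,0,-12,0,0,0, 0,0,-12,0,0,0]' ; python3 go.py 452.2 -303.7 150; python3 held.py 18 12 62
```

```text
time_s: 23.28
eef_pos: [635.8, -16.4, 38.5]
tcp_rot: [-0.0, 0.084, 0.996, -0.0]
ft_force: [-0.5, 0.5, 0.5]
width: 52.1
grasp_force: 0.0
time_s: 23.9
eef_pos: [636.8, -16.4, 160.2]
tcp_rot: [0.002, 0.084, 0.996, 0.0]
ft_force: [-0.4, -0.1, -0.9]
width: 51.6
grasp_force: 0.0
t 23.9 turn [ 0.001  0.003 -0.   ] pos [636.8 -16.4 160.2] w 51.6 gf 0.0 ft [-0.4 -0.1 -0.9]
[452.2, -303.7, 150.0] tool-now [ 13.4  -31.41   0.96] tool-aligned [ 13.41 -31.41   1.02]
eef [636.8 -16.4 160.2] zmin [2.3 3.2]
12.0 36 [636.8 -16.3]
18.0 28 [636.4 -16.5]
24.0 33 [636.5 -16.9]
30.0 38 [635.9 -16.9]
36.0 40 [636.6 -17.2]
42.0 39 [636.3 -16.5]
48.0 39 [636.6 -16.4]
54.0 39 [636.9 -16.4]
60.0 35 [637.2 -16.6]
```

```bash
python3 -m handwheel '[1.5,-3.5,0,0,0,0, 4,-9,0,0,0,0, 6,-14,0,0,0,0, 8,-19,0,0,0,0, 10,-23.5,0,0,0,0, 12,-28,0.5,0,0,0, 13.2,-31,1,0,0,0, 13.4,-31.4,1,0,0,0]' 8; python3 -m handwheel '[0,0,0,0,0,0, 0,0,0,0,0,0, 0,0,3,0,0,0, 0,0,6,0,0,0, 0,0,8,0,0,0, 0,0,8,0,0,0, 0,0,8,0,0,0]'; python3 go.py 452.2 -303.7 10
```

```text
time_s: 24.95
eef_pos: [448.4, -305.7, 146.8]
tcp_rot: [-0.002, 0.086, 0.996, 0.0]
ft_force: [0.2, 0.3, -0.7]
width: 80.2
grasp_force: 0.0
time_s: 25.82
eef_pos: [452.2, -303.2, 69.4]
tcp_rot: [0.001, 0.083, 0.997, -0.0]
ft_force: [0.0, -0.1, -0.0]
width: 80.1
grasp_force: 0.0
t 25.82 turn [-0.     0.001  0.001] pos [ 452.2 -303.2   69.4] w 80.1 gf 0.0 ft [ 0.  -0.1 -0. ]
[452.2, -303.7, 10.0] tool-now [-0.   -0.04  5.94] tool-aligned [-0.01 -0.04  5.94]
```

```bash
python3 -m handwheel '[0,0,2,0,0,0, 0,0,4,0,0,0, 0,0,5.5,0,0,0, 0,0,5.8,0,0,0, 0,0,5.8,0,0,0, 0,0,5.8,0,0,0]'; python3 -m handwheel '[0,0,0,0,0,0, 0,0,0,0,0,0, 0,0,0,0,0,0, 0,0,0,0,0,0, 0,0,0,0,0,0]' 4.8; python3 -m handwheel '[0,0,-2,0,0,0, 0,0,-5,0,0,0, 0,0,-9,0,0,0, 0,0,-13,0,0,0, 0,0,-13,0,0,0, 0,0,-13,0,0,0]'; python3 held.py 29 126 172; python3 go.py 537 -85.2 140; python3 - <<'E'
from h import *
from workcell import camera
for n in("top","side"):
    c=camera(n);W=cloud(c);f=c["frame"]
    np.savez(n+"1.npz",**c)
    for nm,g,z0,z1 in(("held",(452,-303.7),160,178),("old",(536.5,-85),41,50)):
        m=(np.hypot(W[...,0]-g[0],W[...,1]-g[1])<36)&(W[...,2]>z0)&(W[...,2]<z1)
        P=W[m];print(n,nm,len(P),P.mean(0).round(1) if len(P) else "")
        if len(P)>30:
            k=cv2.minEnclosingCircle(P[:,:2].astype(np.float32));print("  enclosing",np.round(k[0],1),round(k[1],1))
E
```

```text
time_s: 26.58
eef_pos: [451.7, -303.9, 11.4]
tcp_rot: [0.0, 0.084, 0.996, -0.0]
ft_force: [0.4, -0.4, -0.6]
width: 79.9
grasp_force: 0.0
time_s: 27.2
eef_pos: [451.6, -303.9, 12.0]
tcp_rot: [0.001, 0.084, 0.996, -0.0]
ft_force: [-2.0, 2.5, 12.1]
width: 54.4
grasp_force: 60.6
time_s: 27.95
eef_pos: [450.8, -303.4, 140.2]
tcp_rot: [-0.0, 0.084, 0.996, 0.0]
ft_force: [0.2, 0.4, 0.1]
width: 54.0
grasp_force: 63.2
eef [ 450.8 -303.4  140.2] zmin [136.4 149.5]
126.0 50 [ 453.5 -303.3]
132.0 108 [ 453.1 -303.6]
138.0 99 [ 452.9 -303.8]
144.0 135 [ 452.5 -304.1]
150.0 142 [ 452.2 -304.2]
156.0 146 [ 452.2 -305.2]
162.0 148 [ 451.1 -319. ]
168.0 519 [ 455.7 -311.2]
t 28.0 turn [ 0.001 -0.002 -0.   ] pos [ 450.5 -303.2  139.7] w 53.7 gf 63.2 ft [-0.2 -0.  -1.2]
[537.0, -85.2, 140.0] tool-now [-4.88 22.94 -0.03] tool-aligned [-4.89 22.94 -0.03]
top held 127 [ 433.  -292.5  168.8]
  enclosing [ 437.1 -291.7] 26.2
top old 364 [534.4 -83.9  45.6]
  enclosing [535.  -83.6] 28.9
side held 739 [ 445.7 -300.1  168.2]
  enclosing [ 446.5 -303. ] 34.7
side old 396 [534.1 -87.2  45.1]
  enclosing [535.3 -85.3] 30.4
```

```bash
python3 -m handwheel '[-0.8,3,0,0,0,0, -1.8,8,0,0,0,0, -2.8,13,0,0,0,0, -3.7,17.5,0,0,0,0, -4.2,20.5,0,0,0,0, -4.6,22.5,0,0,0,0, -4.6,23,0,0,0,0, -4.6,23,0,0,0,0]'; python3 -m handwheel '[0,0,2,0,0,0, 0,0,4,0,0,0, 0,0,6,0,0,0, 0,0,6,0,0,0, 0,0,6,0,0,0, 0,0,6,0,0,0]'; python3 go.py 533.9 -84.4 58; python3 held.py 29 26 100
```

```text
time_s: 29.1
eef_pos: [534.5, -85.0, 140.1]
tcp_rot: [-0.001, 0.084, 0.996, -0.0]
ft_force: [-0.6, -0.5, -0.3]
width: 54.1
grasp_force: 63.2
time_s: 29.85
eef_pos: [535.5, -85.0, 81.5]
tcp_rot: [0.001, 0.084, 0.996, -0.0]
ft_force: [0.6, 0.6, -0.5]
width: 53.9
grasp_force: 63.3
t 29.85 turn [-0.     0.001 -0.001] pos [535.5 -85.   81.5] w 53.9 gf 63.3 ft [ 0.6  0.6 -0.5]
[533.9, -84.4, 58.0] tool-now [0.17 0.03 2.35] tool-aligned [0.17 0.03 2.35]
eef [535.5 -85.   81.5] zmin [16.6 24. ]
26.0 82 [535.6 -85.8]
32.0 82 [535.9 -84.9]
38.0 78 [537.  -84.8]
44.0 218 [542.4 -79.9]
68.0 42 [537.9 -85.1]
74.0 74 [537.7 -85.3]
80.0 67 [537.6 -85.4]
86.0 77 [537.6 -85.3]
92.0 96 [537.2 -86.2]
98.0 89 [537.6 -86.8]
```

```bash
python3 -m handwheel '[0.15,0,1,0,0,0, 0.15,0,1.8,0,0,0, 0.15,0,1.9,0,0,0, 0.15,0,1.9,0,0,0, 0.15,0,1.9,0,0,0]'; python3 held.py 29 26 80; python3 go.py
```

```text
time_s: 30.52
eef_pos: [533.7, -84.3, 61.8]
tcp_rot: [0.0, 0.084, 0.996, -0.0]
ft_force: [-0.4, 0.5, -1.1]
width: 53.7
grasp_force: 63.3
eef [533.7 -84.3  61.8] zmin [15.4 22.1]
26.0 63 [536.2 -84.2]
32.0 66 [536.5 -84.5]
38.0 69 [536.4 -84.1]
44.0 63 [537.5 -83.6]
50.0 58 [536.  -84.2]
56.0 62 [535.9 -84.5]
62.0 75 [536.  -84.8]
68.0 75 [535.5 -85.1]
74.0 91 [535.1 -85.3]
t 30.57 turn [-0.  0. -0.] pos [533.7 -84.3  61.8] w 54.1 gf 63.3 ft [ 0.1  0.4 -0.8]
```

Aligned to within about 0.5 mm, so I'll lower to contact.

```bash
python3 -m handwheel '[0,0,0.2,0,0,0, 0,0,0.3,0,0,0, 0,0,0.3,0,0,0]'; python3 -m handwheel '[0,0,0.1,0,0,0, 0,0,0.1,0,0,0]'
```

```text
time_s: 30.95
eef_pos: [533.5, -84.3, 58.6]
tcp_rot: [-0.0, 0.084, 0.996, -0.0]
ft_force: [-1.4, -0.5, -0.5]
width: 53.5
grasp_force: 63.3
time_s: 31.2
eef_pos: [533.6, -84.3, 58.2]
tcp_rot: [0.0, 0.084, 0.996, -0.0]
ft_force: [-2.5, -0.8, 4.2]
width: 53.8
grasp_force: 64.0
```

Contact. Release with a modest opening and rise clear.

```bash
python3 -m handwheel '[0,0,0,0,0,0, 0,0,0,0,0,0, 0,0,0,0,0,0, 0,0,0,0,0,0]' 7; python3 -m handwheel '[0,0,-1,0,0,0, 0,0,-3,0,0,0, 0,0,-7,0,0,0, 0,0,-11,0,0,0, 0,0,-14,0,0,0]'; python3 -m handwheel '[6,0,-1,0,0,0, 10,0,-3,0,0,0, 10,10,-3,0,0,0, 10,15,-3,0,0,0, 10,20,-3,0,0,0, 10,25,-3,0,0,0, 10,28,-3,0,0,0, 10,30,-3,0,0,0]'; python3 held.py 29 26 86 536 -84.7; python3 - <<'E'
from workcell import camera
import cv2,numpy as np
a=camera("top")["frame"][150:270,250:410];s=camera("side")["frame"][170:320,240:440]
cv2.imwrite("pics/end.png",np.hstack([cv2.resize(a,(400,300),interpolation=2),cv2.resize(s,(400,300),interpolation=2)])[:,:,::-1])
E
```

```text
time_s: 31.7
eef_pos: [533.6, -84.3, 57.6]
tcp_rot: [-0.0, 0.084, 0.996, -0.0]
ft_force: [0.7, -0.4, 0.3]
width: 69.8
grasp_force: 0.0
time_s: 32.33
eef_pos: [533.9, -84.3, 200.3]
tcp_rot: [0.001, 0.084, 0.996, -0.0]
ft_force: [-0.5, -0.4, -0.8]
width: 69.7
grasp_force: 0.0
time_s: 33.33
eef_pos: [484.9, 229.9, 228.1]
tcp_rot: [0.0, 0.083, 0.997, 0.0]
ft_force: [-0.5, -0.2, 0.2]
width: 69.8
grasp_force: 0.0
eef [484.9 229.9 228.1] zmin [12.1 14.4]
26.0 60 [536.7 -84.8]
32.0 65 [536.9 -84.7]
38.0 66 [536.8 -84.2]
44.0 54 [536.2 -84.4]
50.0 65 [535.7 -84.5]
56.0 67 [535.6 -84.4]
62.0 72 [535.7 -84.2]
68.0 87 [534.9 -85.3]
74.0 100 [535.5 -85.8]
80.0 122 [534.9 -85.2]
```

View pics/end.png

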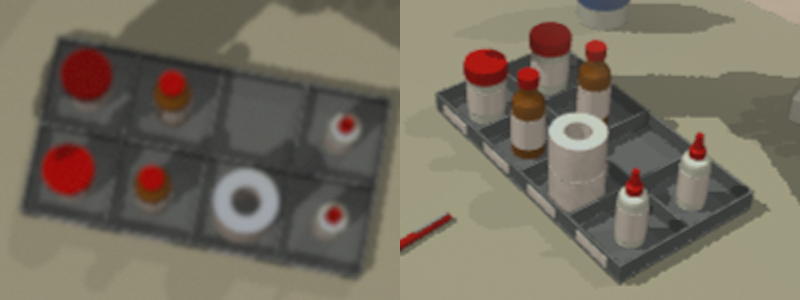

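The new pot, culture bottle and dropper each stand upright directly behind their old counterparts. The rolls are stacked with about 1 mm between their axes, near (578,160) in the right-hand crop. I'm handing in.

```bash
python3 -c "
from workcell import env
print(env.job_done())"
```

```text
the job is handed in; nothing more can be done
None
```

The job is handed in: the new dropper, pot and culture bottle each stand upright directly behind the old one of their kind, the new label roll lies on the old roll with about 1 mm between their axes, and the old items were left in place (about 33 s of the 112 s used; no verdict was shown).

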